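Load and lock a wooden drilling jig

ROBOT

A 6-joint arm with a two-finger parallel gripper is mounted at the origin on the work surface. World frame = base frame: x ahead of the robot, y to its left, z up, the work surface at z = 0. Lengths are in mm, angles in degrees, forces in N, time in s.
With the tool pointing down it reaches from about 300 to 850 mm from the base axis. Payload 4.2 kg.
Tool frame: the origin (TCP) lies at the very end of the fingers, on their centre line; the grasp point (between the pads) lies 19 mm behind it; z points along the fingers, y is the line along which they close (so a half turn about z gives the same grasp; the last joint's range is limited). The gripper opens to 91 mm and grips with 3 to 60 N. Pads are 32 mm wide; open, the fingers measure 118 mm over their backs; the gripper's body (76 mm by 178 mm) begins 60 mm behind the grasp point.
Start: joints at [-67.151, 18.312, 89.639, -0, 72.044, -1.146], TCP at [233.837, -525.322, 213.976] pointing down, gripper open.
Joint ranges: [-177.97, 177.97], [-48.28, 115.42], [12.27, 149.76], [-77.06, 257.06], [2.81, 150.46], [-146.56, 146.56]. Speed limits (degrees/s): [147.25, 147.25, 180, 180, 180, 180].

INTERFACE

Orientations are given as [roll, pitch, yaw] about the fixed x, y, z axes, in that order (R = Rz(yaw) Ry(pitch) Rx(roll)).
In Python, from workcell import env gives the robot as it stands.
- The arm moves only by the shell command python3 -m pendant 'ROWS' [FORCE]. ROWS is a JSON object of lists of equal length, an entry for each row: "translation": the shift along the tool's x, y, z in mm, a list of three; "roll": the turn about the tool's z in rad; "hand": the closure in counts, from 0 (fully open) to 255 (shut). In form: {"translation": [[dx, dy, dz], ...], "roll": [roll, ...], "hand": [hand, ...]}. A call has exactly 8 rows; each row shifts and turns the commanded pose from where the row before left it, along the tool's axes as they then stand; what a row does not reach is not made up. A row lasts 1/12 s, in which the tool goes at most 41.7 mm and 7.16 degrees, less where a joint would pass 70% of its speed; a pose out of reach is approached as far as the arm can. A call with a gripper value outside its range is refused whole. The fingers move at their own pace and stop on an object; FORCE is the grip in N (left out, the last holds). Time passes only in rows, so rows that do not move let the fingers close, or fill a call up. It gives the time, the measured TCP pose, the force, the opening and the grip force at its end, in the units of the state.
- env.state(): the state, without advancing time (a new reading comes with each control period).
- env.grab_frame(name): name is "scene" or "top"; returns a dict with "frame" (400x640x3 uint8, red, green, blue), "z_map" (400x640 float32, mm along the optical axis (not along the pixel's ray), 0 where there is no reading), "fx", "fy", "cx", "cy" (pixels), "pose" (4x4, takes a point from camera to world coordinates). Camera axes: x right, y down, z forward; pixel columns grow to the right and rows downward; lengths in mm; the calibration is good to about 2 mm. A picture is of the moment at which its call begins.
- env.job_done(): hands the job in; it is judged then, once.
Trained networks look in a picture, given as the dict that the camera call returned (one of the last four; its "shot" number tells which), for a name from the list of things; names that differ only in an ending like _2 or _b are one class to them, and where a whole thing is asked for, a point or a joint stands for the part that bears it (a point fixed in the world has none). Each returns a list of dicts, best first, with "score" (0 to 1); they miss things now and then, are a little off and sometimes report something else, mostly with a low value. They report only what shows in the picture. A call takes as long as a camera call. They do not tell look-alikes from the thing itself.
- env.recognise(picture, label): "rect" ([centre column, centre row, width, height] in pixels, round what is visible of it).
- env.regions_of(picture, label): "pixels" (400x640 bool, what is visible of it) and "rect" ([centre column, centre row, width, height] in pixels, round what is visible of it).
The state is a dict: "time_s": time; "qpos": joint angles; "qvel": joint speeds; "effort": joint torques, N m; "ee_pos": TCP position; "ee_rot": TCP orientation; "force": force on the tool from outside, world axes, zero at the start; "torque": the same for the moment, N m; "gripper_width": finger opening in mm; "gripper_force": force on a finger pad.
Only numpy, scipy, OpenCV 4.12 (cv2) and the standard library are available. Lean on these libraries where they do the work, as an engineer would, in place of code of your own. Each camera call takes 0.05 s, during which the arm holds its last target. There are 200 camera calls.

TASK

Load the drilling jig: take the square blank out of the stock rack and lay it fully down on the floor of the jig's trough, then lay the drill guide board over it, fully down on the trough's ledges, and finally push the bolt all the way home over the end of the guide board. Lower both pieces in with the gripper rather than dropping them, and leave the offcut, the bowl blank and the glue bottle where they are.

Things in the scene. Friction and masses are not known exactly. Their poses are not given: they have to be found in the camera images.
- jig: Wooden drilling jig fixed to the bench: an open-topped trough. Origin under the trough's centre at bench level; z up, y along the trough towards the bolt end, x across. Base plate 12 mm thick, 94 mm wide, y = -124 to 196 mm. Side walls 71 mm high (outer faces, with flared tops, 35 mm from the middle), missing over y = -32 to 32 mm: only there can fingers reach down beside a piece
- jig_floor (a point): Centre of the trough's floor, 12 mm above the bench; axes as the jig's. The pocket here that takes the blank is 156 mm long (y) and 45 mm wide (x)
- jig_ledge (a point): Centre of the guide board's seat, 53 mm above the bench; axes as the jig's. At both ends of the trough (78 to 108 mm from the centre) ledges at this height carry the board's ends. The bay is 216 mm long between end stops 72 mm high, and 45 mm wide
- blank: Plain square wooden blank, 150 mm long (its x) by 40 by 40 mm, 0.1 to 0.21 kg, origin at its centre. It starts in the rack's slot at the rack's -y side, its top 48 mm above the bench, about 55 mm of it sticking out of the rack's front (-x), where alone fingers reach its sides. Seated in the jig, its centre is 32 mm and its top 52 mm above the bench
- guide: Drill guide board: plywood, 210 mm long (its x) by 40 mm wide (its y) by 24 mm thick, three flush steel bushes in a row, 0.1 to 0.21 kg, both faces and ends alike; origin at its centre. It starts flat on the bench. Seated on the jig's ledges its centre is 65 mm and its top 77 mm above the bench; it then covers the blank's place
- bolt (a joint): Slide bolt of the jig, in m: 0 = drawn back (open), 0.055 = fully home; slides along the jig's -y, 2.5 N friction, no spring. Starts at 0 to 0.008. The tip of its 34 mm wide tongue (underside 81 mm above the bench) is at jig y = 120 mm at 0 and 65 mm when home, over the guide board's end; it cannot pass a board that is not down
- bolt_knob (a point): On the axis of the bolt's upright round knob (22 mm diameter, 91 to 133 mm above the bench), 115 mm above the bench; at jig y = 167.5 mm when the bolt is at 0; moves with the bolt. The knob can be pinched from above or pushed. The bolt's pedestal and guides around it (y = 120 to 196 mm) reach 97 mm above the bench
- rack: Wooden stock rack fixed to the bench, origin under its centre: two slots along its x, 45 mm wide, centred at y = -27.5 and 27.5 mm, floor 8 mm above the bench, between 10 mm dividers 52 mm high (x = -50 to 50 mm); open at the front (-x) and top, an 8 mm wall 52 mm high at the back
- offcut: Bystander: short wooden offcut 80 x 38 x 30 mm lying in the rack's other slot, at +y of the rack; origin under its centre
- bowl: Bystander: rough-turned bowl blank, 90 mm across the top, 40 mm high, on the bench beyond the jig; origin under its centre
- bottle: Bystander: closed white plastic glue bottle, 48 mm diameter, 130 mm high, standing on the bench; origin under its centre
There are look-alikes about, which are no part of the job. Of the things that look like the guide, take the one that is nearest to the robot's base at the start.

How it is judged (in metres and radians):
On the way, in this order (a step that is already met when the one before it is completed fails the run):
1. the blank is lowered into the trough in the gripper, to within 8 mm of the floor (x of blank in the frame of jig between -0.006 and 0.006 m and y of blank in the frame of jig between -0.007 and 0.007 m and z of blank in the frame of jig between 0.028 and 0.04 m and angle between the x axis of blank and the y axis of jig, either way round below 0.07 rad and contact force between the fingers and blank above 0.5 N), for 0.02 s.
2. with the blank lying on the trough's floor, the guide board is lowered in the gripper to within 8 mm of the ledges (x of blank in the frame of jig between -0.006 and 0.006 m and y of blank in the frame of jig between -0.007 and 0.007 m and z of blank in the frame of jig between 0.028 and 0.036 m and angle between the x axis of each of blank, guide and the y axis of jig, either way round below 0.07 rad and x of guide in the frame of jig between -0.006 and 0.006 m and y of guide in the frame of jig between -0.007 and 0.007 m and z of guide in the frame of jig between 0.061 and 0.073 m and contact force between the fingers and guide above 0.5 N), for 0.02 s.
3. with both seated, the bolt is pushed home (x of blank in the frame of jig between -0.006 and 0.006 m and y of blank in the frame of jig between -0.007 and 0.007 m and z of blank in the frame of jig between 0.028 and 0.036 m and angle between the x axis of each of blank, guide and the y axis of jig, either way round below 0.07 rad and x of guide in the frame of jig between -0.006 and 0.006 m and y of guide in the frame of jig between -0.007 and 0.007 m and z of guide in the frame of jig between 0.061 and 0.069 m and value of joint bolt above 0.048 m), for 0.1 s.
At the end, for the whole second after the job is handed in: The blank lies on the trough's floor (centre within 6 mm across, 7 mm along and 4 mm in height of its seat, within 4 degrees of the trough's direction); the guide board lies on the ledges above it (same tolerances); the bolt is home (joint above 0.048 m); blank and guide board are at rest (all of step 3 and linear speed of each of blank, guide below 0.02 m/s and angular speed of each of blank, guide below 0.2 rad/s); the robot touches nothing.
It fails at once if the offcut is moved more than 30 mm (distance of offcut from where it was at the start of the episode above 0.03 m).
It fails at once if the bowl is moved more than 30 mm (distance of bowl from where it was at the start of the episode above 0.03 m).
It fails at once if the bottle is moved more than 30 mm (distance of bottle from where it was at the start of the episode above 0.03 m).
It also fails if it takes over 69 s, if anything falls off the work surface, if the arm or the gripper's body presses on something with over 40 N, if the wrist force passes 120 N, or if a joint passes its speed limit or range.

## Working session

There is one attempt and no reset: what is moved stays moved. The work goes in short steps, Python scripts to look and compute and a shell command to move; the robot and the scene stay as the last step left them, time stands still between calls to the robot, and variables do not carry over. Pictures are saved under pics/ and viewed, at most 10 in all, crops included, and the job is handed in when it is done.

```bash
mkdir -p pics; ls; cat > h.py <<'E'
import numpy as np, cv2
from workcell import env
def pts(p,mask=None):
    z=p["z_map"]; v,u=np.nonzero((z>0) if mask is None else (mask&(z>0)))
    d=z[v,u]; c=np.stack([(u-p["cx"])/p["fx"]*d,(v-p["cy"])/p["fy"]*d,d,np.ones_like(d)])
    return (np.array(p["pose"])@c)[:3].T
def save(p,n): cv2.imwrite(f"pics/{n}.png",cv2.cvtColor(p["frame"],cv2.COLOR_RGB2BGR))
def summ(P):
    z=np.percentile(P[:,2],90); T=P[abs(P[:,2]-z)<5]
    r=cv2.minAreaRect(T[:,:2].astype(np.float32))
    return len(P),P.mean(0).round(1),"ztop",round(float(np.median(T[:,2])),1),"rect",[np.round(x,1) for x in r]
E
python3 - <<'E'
from h import *
s=env.state(); print(s)
for n in("scene","top"):
    p=env.grab_frame(n); save(p,n+"0"); print(n,np.round(p["pose"],3).tolist(),p["fx"],p["cx"],p["cy"])
    for l in("jig","blank","guide","bolt_knob","rack","offcut","bowl","bottle"):
        for r in env.regions_of(p,l):
            if r["score"]<.2: continue
            P=pts(p,r["pixels"])
            if len(P)>20: print(l,round(r["score"],2),np.round(r["rect"]).tolist(),*summ(P))
E
```

```text
pics
{'time_s': 0.0, 'qpos': array([-6.71504254e+01,  1.83508009e+01,  8.97063181e+01, -3.96462120e-04,
        7.20438500e+01, -1.14517782e+00]), 'qvel': array([-0.06812017,  0.06226898,  0.02777795, -0.15566733, -0.03930112,
        0.01014382]), 'effort': array([-3.57906883e-04, -4.12455869e+01, -2.31974405e+01,  7.26327673e-02,
        4.58395982e-02, -1.58765388e-04]), 'ee_pos': array([ 233.63406168, -524.84049257,  213.12930267]), 'ee_rot': array([-1.79899044e+02, -1.64108341e-03,  2.39948735e+01]), 'force': array([-0.41003366, -0.63814194,  0.26828722]), 'torque': array([-0.02759318,  0.00511595, -0.00711055]), 'gripper_force': 0.0, 'gripper_width': 91.29455932935461}
scene [[-0.841, 0.385, -0.381, 993.607], [0.541, 0.599, -0.591, 665.866], [0.0, -0.703, -0.712, 809.399], [0.0, 0.0, 0.0, 1.0]] 378.6830122821053 326.58443937941723 198.09067648389055
jig 0.93 [319.0, 199.0, 62.0, 96.0] 3046 [615.   21.6  47.4] ztop 94.6 rect [array([625.8, 115.7]), array([86. , 52.9]), np.float64(77.6)]
blank 0.85 [289.0, 119.0, 39.0, 22.0] 358 [ 481.  -376.8   42.9] ztop 48.4 rect [array([ 495.
[... 2087 characters left out ...]
79.0, 255.0, 53.0, 45.0] 1146 [ 529.8 -338.7   38.4] ztop 52.3 rect [array([ 526.3, -347.9]), array([107.5, 121.8]), np.float64(6.9)]
rack 0.27 [349.0, 234.0, 122.0, 55.0] 3986 [596.6  -4.2  43.4] ztop 93.2 rect [array([624.8, 114.8]), array([84.5, 55.3]), np.float64(78.1)]
offcut 0.65 [471.0, 259.0, 20.0, 34.0] 438 [ 523.8 -321.3   36.9] ztop 39.5 rect [array([ 521.6, -320.6]), array([79.8, 37.7]), np.float64(5.8)]
bowl 0.79 [371.0, 164.0, 29.0, 30.0] 804 [780.7 -65.3  39.3] ztop 41.5 rect [array([780.4, -64.4]), array([85.3, 86.1]), np.float64(63.1)]
bottle 0.66 [250.0, 181.0, 22.0, 24.0] 323 [728.5 264.2  85.7] ztop 129.9 rect [array([736.2, 268.4]), array([20.7, 20.9]), np.float64(88.1)]
```

```bash
python3 - <<'E'
from h import *
a=cv2.imread("pics/top0.png"); cv2.imwrite("pics/crop_top.png",cv2.resize(a[130:330,110:530],None,fx=1.9,fy=1.9,interpolation=cv2.INTER_CUBIC))
b=cv2.imread("pics/scene0.png"); cv2.imwrite("pics/crop_g.png",cv2.resize(b[220:400,300:500],None,fx=3,fy=3,interpolation=cv2.INTER_CUBIC))
R=lambda P:(len(P),[np.round(x,2) for x in cv2.minAreaRect(P[:,:2].astype(np.float32))])
for n in("top","scene"):
    p=env.grab_frame(n); P=pts(p)
    B=lambda x0,x1,y0,y1,z0,z1:P[(P[:,0]>x0)&(P[:,0]<x1)&(P[:,1]>y0)&(P[:,1]<y1)&(P[:,2]>z0)&(P[:,2]<z1)]
    print(n)
    F=B(400,465,-420,-330,44,54); print("blank front",R(F),F[:,2].mean())
    F=B(400,600,-420,-280,50,56); print("rack top",R(F),np.median(F[:,2]))
    F=B(400,600,-420,-280,5,14); print("rack floor",len(F))
    F=B(480,700,-160,170,66,76); print("walls",R(F),np.median(F[:,2]))
    F=B(480,700,-160,220,5,18); print("base/floor",R(F),np.median(F[:,2]))
    F=B(480,700,-160,220,49,57); print("ledge",len(F),F.mean(0))
    F=B(480,700,60,220,128,137); print("knob",F.mean(0),R(F))
    F=B(480,700,40,220,80,90); print("tongue",R(F))
    F=B(480,700,40,220,90,99); print("ped",R(F))
E
```

```text
top
blank front (227, [array([ 443.52, -384.97]), array([43.55, 42.55]), np.float64(7.11)]) 47.910352461049754
rack top (587, [array([ 500.44, -350.8 ]), array([159.59, 120.81]), np.float64(6.79)]) 52.110110607806064
rack floor 204
walls (559, [array([601.58,  -3.92]), array([317.07,  70.02]), np.float64(78.08)]) 70.77357391795067
base/floor (2170, [array([589.22,  30.17]), array([379.04, 217.51]), np.float64(89.88)]) 11.352153204372371
ledge 355 [593.6859462  -39.91330925  53.04632185]
knob [626.75754733 119.48842921 132.9153568 ] (50, [array([627.11, 119.93]), array([18.28, 17.78]), np.float64(0.19)])
tongue (135, [array([626.  , 114.83]), array([84.89, 59.88]), np.float64(78.18)])
ped (379, [array([626.2 , 114.55]), array([84.43, 52.96]), np.float64(78.89)])
scene
blank front (84, [array([ 443.05, -386.49]), array([44.16, 44.9 ]), np.float64(3.91)]) 47.7309076592697
rack top (231, [array([ 502.2 , -349.03]), array([154.46, 126.87]), np.float64(5.77)]) 51.77843550978014
rack floor 99
walls (369, [array([600.25,  -4.45]), array([320.61,  68.03]), np.float64(77.97)]) 70.7645944569997
base/floor (1019, [array([556.3 ,  11.47]), array([308.83, 187.19]), np.float64(78.02)]) 12.042321456769514
ledge 278 [599.25295303 -29.20188462  52.98126368]
knob [627.71128299 122.0686838  132.29195966] (50, [array([626.79, 121.15]), array([19.07, 20.4 ]), np.float64(48.32)])
tongue (125, [array([637.72, 118.88]), array([51.26, 87.28]), np.float64(9.68)])
ped (332, [array([625.91, 115.4 ]), array([85.56, 53.78]), np.float64(77.85)])
```

View pics/crop_top.png

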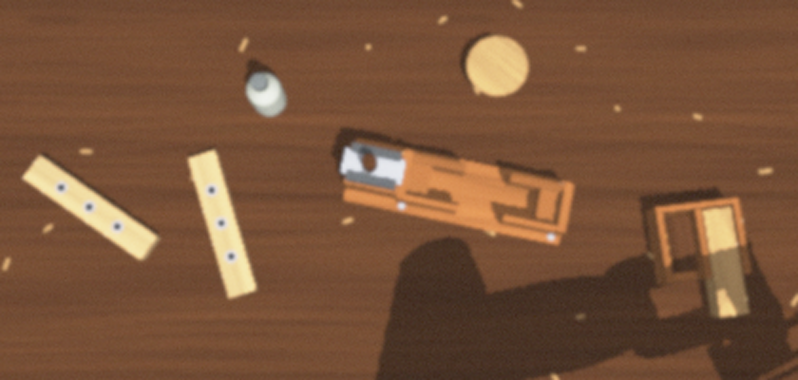

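View pics/crop_g.png

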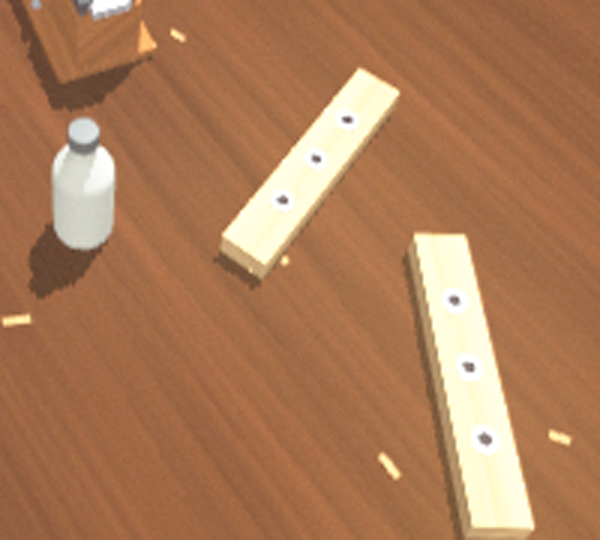

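Guide candidates in the top picture are (227,249) at (554,333), 647 mm from the base, and (159,240) at (577,522), 778 mm away. The first is nearer, and the crop confirms a flat board with three bushes lying beside the bottle. I'll refine the jig and blank poses, then move.

```bash
cat >> h.py <<'E'
def fr(P,o,yaw):
    c,s=np.cos(np.radians(yaw)),np.sin(np.radians(yaw)); d=P[:,:2]-np.array(o)
    return np.c_[d@[c,s],d@[-s,c],P[:,2]]   # along, left, z
def sel(Q,a0,a1,b0,b1,z0,z1): return Q[(Q[:,0]>a0)&(Q[:,0]<a1)&(Q[:,1]>b0)&(Q[:,1]<b1)&(Q[:,2]>z0)&(Q[:,2]<z1)]
def to(x,y,z,yaw):
    "shift in tool axes from the measured pose to (x,y,z), tool at measured yaw; and roll in rad needed"
    s=env.state(); t=np.radians(s["ee_rot"][2]); d=np.array([x,y,z])-s["ee_pos"]
    print("shift",np.round([d[0]*np.cos(t)+d[1]*np.sin(t),d[0]*np.sin(t)-d[1]*np.cos(t),-d[2]],1),"roll",np.round(-np.radians(yaw-s["ee_rot"][2]),3),"t",round(s["time_s"],2))
E
python3 - <<'E'
from h import *
pc=lambda v:np.round(np.percentile(v,[1,50,99]),1) if len(v)>5 else len(v)
for n in("top","scene"):
    p=env.grab_frame(n); P=pts(p); print(n)
    Q=fr(P,(593.5,-39.4),78)
    for a0,a1 in((-70,-35),(35,75)):
        W=sel(Q,a0,a1,-45,45,66,75); print("walls",a0,"L",pc(W[W[:,1]>0][:,1]),"R",pc(W[W[:,1]<0][:,1]))
        W=sel(Q,a0,a1,-70,70,5,45); print(" floor/base",pc(W[:,1]), pc(sel(W,-99,99,-28,28,5,45)[:,1]))
    W=sel(Q,-140,-90,-20,20,66,76); print("end stop",pc(W[:,0]),pc(W[:,2]))
    W=sel(Q,-115,-60,-18,18,49,57); print("ledge -",pc(W[:,0]),pc(W[:,1]),pc(W[:,2]))
    W=sel(Q,60,118,-18,18,49,57); print("ledge +",pc(W[:,0]),pc(W[:,1]))
    W=sel(Q,-140,215,-60,60,66,76); print("all",pc(W[:,0]))
    W=sel(Q,-35,35,-60,60,8,16); print("base in gap",pc(W[:,1]),pc(W[:,2]))
    Q=fr(P,(529,-375.4),6)
    for a0,a1 in((-120,-80),(-80,-55)):
        W=sel(Q,a0,a1,-35,35,44,52); print("blank",pc(W[:,0]),"left",pc(W[:,1]),pc(W[:,2]))
    W=sel(Q,-45,45,-45,95,50.5,56); print("rack tops",pc(W[:,0]),pc(W[:,1]))
E
```

```text
top
walls -70 L [23.2 28.  31.6] R [-33.6 -28.7 -24.1]
 floor/base [-54.6   0.7  54.3] [-24.   -5.6  15.6]
walls 35 L [23.1 28.3 32.4] R [-33.  -28.5 -23.7]
 floor/base [-50.8   0.6  56.5] [-23.3  -6.   15.5]
end stop [-121.5 -115.2 -109.1] [66.4 70.9 75.8]
ledge - [-109.5  -94.4  -79.3] [-17.8   1.   17.5] [49.1 53.  56.7]
ledge + [ 77.3  92.4 106.1] [-17.1   1.   17.7]
all [-120.8   -1.5  176. ]
base in gap [-46.5  -0.1  45.9] [ 8.1 11.9 15.9]
blank [-107.5  -93.3  -80.6] left [-21.3  -1.1  18.3] [44.1 48.  51.9]
blank [-79.6 -68.1 -55.3] left [-20.7  -1.6  18.8] [44.3 47.7 51.8]
rack tops [-43.7  -1.5  43.2] [-32.1  18.3  87.1]
scene
walls -70 L [24.4 27.6 33. ] R [-32.2 -27.8 -23.5]
 floor/base [-46.5  -0.5  45.7] [-27.2   8.8  26.4]
walls 35 L [24.7 28.2 33.5] R [-31.  -28.5 -26. ]
 floor/base [-46.4 -33.9  24.3] [-3.9 23.3 24.4]
end stop [-121.9 -113.  -108.3] [66.4 71.7 74.5]
ledge - [-112.5  -94.6  -78.7] [-17.7  -0.3  17.5] [49.3 53.2 57. ]
ledge + [75.4 78.9 85.3] [-17.7  -6.   17.1]
all [-120.8   36.   195.4]
base in gap [-45.9   2.7  41.1] [ 9.1 12.2 15.3]
blank [-109.3  -93.7  -80.6] left [-20.2   0.7  20.6] [44.7 48.  50.7]
blank [-78.8 -66.9 -55.1] left [-20.3   1.5  21.5] [44.9 48.5 50.4]
rack tops [-43.5  -0.2  43.2] [-31.7  28.3  90.3]
```

```bash
python3 -m pendant '{"translation":[[0,0,0],[0,0,0],[0,0,0],[0,0,0],[0,0,0],[0,0,0],[0,0,0],[0,0,0]],"roll":[0.1,0.1,0.1,0.02,0,0,0,0],"hand":[0,0,0,0,0,0,0,0]}' 50; python3 -c "
from h import *; to(449.4,-383.8,120,6)"
```

```text
time_s: 1.77
ee_pos: [233.8, -525.3, 214.0]
ee_rot: [180.0, -0.0, 5.7]
force: [0.1, -0.2, 0.1]
gripper_width: 91.1
gripper_force: 0.0
shift [ 228.6 -119.4   94. ] roll -0.005 t 1.77
```

```bash
python3 -m pendant '{"translation":[[28,-15,0],[29,-15,5],[29,-15,10],[29,-15,15],[29,-15,20],[29,-15,20],[28,-15,20],[28,-14,4]],"roll":[0,0,0,0,0,0,0,0],"hand":[0,0,0,0,0,0,0,0]}'; python3 - <<'E'
from h import *
to(449.4,-383.8,13,6)
for n in("top","scene"):
    p=env.grab_frame(n); P=pts(p); Q=fr(P,(449.4,-383.8),6)
    W=sel(Q,-60,60,-80,80,110,150); 
    print(n,len(W),np.percentile(W,[1,50,99],axis=0).round(1).tolist())
    save(p,n+"1")
E
```

```text
time_s: 2.43
ee_pos: [449.5, -381.7, 116.5]
ee_rot: [-179.7, 0.2, 5.7]
force: [0.7, -1.0, -0.1]
gripper_width: 91.0
gripper_force: 0.0
shift [ -0.3   2.1 103.5] roll -0.005 t 2.43Traceback (most recent call last):
  File "<stdin>", line 6, in <module>
    return _quantile_unchecked(
        a, q, axis, out, overwrite_input, method, keepdims, weights)
    return _ureduce(a,
                    func=_quantile_ureduce_func,
    ...<5 lines>...
                    overwrite_input=overwrite_input,
                    method=method)
    r = func(a, **kwargs)
    result = _quantile(arr,
                       quantiles=q,
    ...<2 lines>...
                       out=out,
                       weights=wgt)
    slices_having_nans = np.isnan(arr[-1, ...])
                                  ~~~^^^^^^^^^
IndexError: index -1 is out of bounds for axis 0 with size 0
```

```bash
python3 -m pendant '{"translation":[[0,2,0],[0,0,25],[0,0,30],[0,0,30],[0,0,15],[0,0,0],[0,0,0],[0,0,0]],"roll":[0,0,0,0,0,0,0,0],"hand":[0,0,0,0,0,0,0,0]}'; python3 -c "
from h import *; to(449.4,-383.8,14,6)"
```

```text
time_s: 3.15
ee_pos: [450.7, -387.7, 21.5]
ee_rot: [179.9, -0.1, 5.6]
force: [0.0, 0.4, 0.9]
gripper_width: 91.2
gripper_force: 0.0
shift [-0.9 -4.1  7.5] roll -0.006 t 3.15
```

```bash
python3 -m pendant '{"translation":[[-1,-4,7],[0,0,0],[0,0,0],[0,0,0],[0,0,0],[0,0,0],[0,0,0],[0,0,0]],"roll":[0,0,0,0,0,0,0,0],"hand":[0,0,120,255,255,255,255,255]}' 50; python3 -c "
from h import *; to(449.4,-383.8,14,6)"
```

```text
time_s: 3.82
ee_pos: [448.9, -382.5, 13.1]
ee_rot: [180.0, -0.0, 5.7]
force: [-0.2, -0.3, 0.1]
gripper_width: 54.0
gripper_force: 0.0
shift [ 0.4  1.4 -0.9] roll -0.006 t 3.82
```

```bash
python3 -m pendant '{"translation":[[0,0,0],[0,0,0],[0,0,0],[0,0,0],[0,0,0],[0,0,0],[0,0,-5],[0,0,-10]],"roll":[0,0,0,0,0,0,0,0],"hand":[255,255,255,255,255,255,255,255]}' 50
```

```text
time_s: 4.48
ee_pos: [448.2, -382.4, 27.2]
ee_rot: [-180.0, 0.1, 5.7]
force: [0.4, -2.5, -2.0]
gripper_width: 39.6
gripper_force: 49.8
```

```bash
python3 -m pendant '{"translation":[[0,0,-20],[0,0,-25],[0,0,-15],[1,-15,0],[1,-30,0],[1,-35,0],[1,-30,0],[1,-22,0]],"roll":[0,0,0,0,0,0,0,0],"hand":[255,255,255,255,255,255,255,255]}' && python3 -m pendant '{"translation":[[0,0,0],[0,0,0],[0,0,0],[0,0,0],[0,0,0],[0,0,0],[0,0,0],[0,0,0]],"roll":[-0.06,-0.115,-0.115,-0.115,-0.115,-0.115,-0.115,-0.115],"hand":[255,255,255,255,255,255,255,255]}' && python3 -m pendant '{"translation":[[0,0,0],[0,0,0],[0,0,0],[0,0,10],[0,0,15],[0,0,15],[0,0,10],[0,0,0]],"roll":[-0.115,-0.115,-0.115,-0.05,0,0,0,0],"hand":[255,255,255,255,255,255,255,255]}'; python3 - <<'E'
from h import *
p=env.grab_frame("scene"); save(p,"held")
for n in("top","scene"):
    p=env.grab_frame(n)
    for r in env.regions_of(p,"blank"):
        print(n,round(r["score"],2),*summ(pts(p,r["pixels"])), pts(p,r["pixels"])[:,2].min())
E
```

```text
time_s: 5.15
ee_pos: [438.6, -246.5, 87.3]
ee_rot: [-179.8, 0.2, 5.7]
force: [0.6, 0.5, -1.8]
gripper_width: 40.0
gripper_force: 49.8
time_s: 5.82
ee_pos: [439.6, -248.9, 87.4]
ee_rot: [-179.9, -0.0, 55.6]
force: [0.0, -0.0, -1.4]
gripper_width: 39.7
gripper_force: 49.7
time_s: 6.48
ee_pos: [438.6, -248.6, 35.8]
ee_rot: [-179.7, -0.1, 77.9]
force: [-1.3, -0.6, -1.8]
gripper_width: 39.8
gripper_force: 49.8
top 0.94 709 [ 456.8 -180.9   70.6] ztop 72.9 rect [array([ 456.1, -186.6]), array([113.6,  40. ]), np.float64(77.7)] -5.223327883490583
scene 0.64 447 [ 462.  -178.4   66.4] ztop 73.4 rect [array([ 454.3, -199.5]), array([146.5,  38.9]), np.float64(77.0)] 34.222455154325644
```

View pics/held.png

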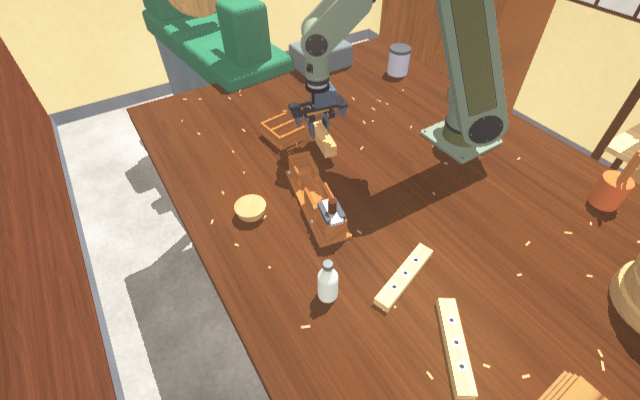

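The blank is held level at about (322,140), clear of the rack and jig. I'll set it on the bench and regrip it at its centre.

```bash
python3 -m pendant '{"translation":[[0,0,12],[0,0,9],[0,0,6],[0,0,2.5],[0,0,0],[0,0,0],[0,0,0],[0,0,0]],"roll":[0,0,0,0,0,0,0,0],"hand":[255,255,255,255,255,255,255,0]}'; python3 -m pendant '{"translation":[[0,0,0],[0,0,0],[0,0,0],[0,0,0],[0,0,0],[0,0,0],[0,0,0],[0,0,-3]],"roll":[0,0,0,0,0,0,0,0],"hand":[0,0,0,0,0,0,0,0]}'; python3 - <<'E'
from h import *
for n in("top","scene"):
    p=env.grab_frame(n); P=pts(p); s=env.state()
    Q=fr(P,s["ee_pos"][:2],s["ee_rot"][2])
    W=sel(Q,-40,160,-40,40,30,45)
    print(n,np.percentile(W,[1,50,99],axis=0).round(1).tolist())
    for r in env.regions_of(p,"blank")[:1]: print(round(r["score"],2),*summ(pts(p,r["pixels"])))
E
```

```text
time_s: 7.4
ee_pos: [441.2, -250.8, 8.9]
ee_rot: [179.9, 0.0, 77.8]
force: [-1.1, -0.8, -0.5]
gripper_width: 44.0
gripper_force: 0.0
time_s: 8.07
ee_pos: [440.4, -250.4, 11.1]
ee_rot: [-179.9, -0.0, 77.9]
force: [-0.6, -0.6, 0.4]
gripper_width: 91.2
gripper_force: 0.0
top [[7.9, -23.4, 31.7], [68.6, -3.4, 39.8], [121.0, 16.6, 44.5]]
0.58 637 [ 458.7 -181.4   38.3] ztop 41.1 rect [array([ 458. , -188.5]), array([114.2,  40.1]), np.float64(76.9)]
scene [[-27.1, -23.2, 30.9], [55.6, -4.0, 39.9], [122.4, 17.7, 43.8]]
0.61 504 [ 461.8 -187.    32.6] ztop 40.2 rect [array([ 454.4, -204.6]), array([149.9,  39.1]), np.float64(77.5)]
```

```bash
python3 -m pendant '{"translation":[[15,0,0],[17,0,0],[15,0,0],[0,0,0],[0,0,0],[0,0,0],[0,0,0],[0,0,0]],"roll":[0,0,0,0,0,0,0,0],"hand":[0,0,0,150,255,255,255,255]}' 40; python3 -m pendant '{"translation":[[0,0,0],[0,0,0],[0,0,0],[0,0,0],[0,0,-30],[0,0,-36],[0,0,-36],[0,0,-20]],"roll":[0,0,0,0,0,0,0,0],"hand":[255,255,255,255,255,255,255,255]}' ; python3 -c "
from h import *; to(593.5,-39.4,130,78)"
```

```text
time_s: 8.93
ee_pos: [450.6, -205.3, 11.5]
ee_rot: [180.0, 0.0, 77.8]
force: [0.0, 0.1, 0.1]
gripper_width: 60.9
gripper_force: 0.0
time_s: 9.6
ee_pos: [451.8, -205.2, 136.9]
ee_rot: [179.7, 0.1, 77.9]
force: [0.4, -0.7, -0.7]
gripper_width: 39.7
gripper_force: 39.9
shift [191.9 103.6   6.9] roll -0.003 t 9.6
```

```bash
python3 -m pendant '{"translation":[[20,11,0],[34,18,0],[34,18,0],[34,18,0],[34,18,0],[20,11,0],[16,10,10],[0,0,15]],"roll":[0,0,0,0,0,0,0,0],"hand":[255,255,255,255,255,255,255,255]}' ; python3 -m pendant '{"translation":[[0,0,0],[0,0,0],[0,0,0],[0,0,0],[0,0,0],[0,0,0],[0,0,0],[0,0,0]],"roll":[0,0,0,0,0,0,0,0],"hand":[255,255,255,255,255,255,255,255]}'; cat > rel.py <<'E'
from h import *
import sys
z0,z1=map(float,sys.argv[1:3]); L=float(sys.argv[3])
for n in("top","scene"):
    p=env.grab_frame(n); P=pts(p); Q=fr(P,(593.5,-39.4),78)
    W=sel(Q,-L-25,L+25,-26,26,z0,z1); pe=lambda v:np.percentile(v,[1,99]).round(1)
    r=cv2.minAreaRect(W[:,:2].astype(np.float32)*1)
    print(n,len(W),"along",pe(W[:,0]),"left",pe(W[:,1]),"z",np.median(W[:,2]).round(1))
    E=[np.mean(np.percentile(sel(W,a,a+L/2,-99,99,0,999)[:,1],[2,98])).round(1) for a in(-L,-L/2,0,L/2) if len(sel(W,a,a+L/2,-99,99,0,999))>15]
    print("  centreline left per quarter",E)
    R=sel(Q,-122,-109,-22,22,66,76)[:,0]; print("  jig stop",pe(R) if len(R)>5 else 0)
    save(p,n+"_rel")
E
python3 rel.py 130 148 75; python3 -c "
from h import *; to(593.5,-39.4,23.5,78)"
```

```text
time_s: 10.27
ee_pos: [596.4, -35.9, 109.0]
ee_rot: [179.7, -0.1, 78.0]
force: [0.9, -0.6, -1.3]
gripper_width: 40.0
gripper_force: 39.9
time_s: 10.93
ee_pos: [592.7, -39.0, 108.8]
ee_rot: [180.0, -0.0, 77.8]
force: [-0.2, -0.1, -0.7]
gripper_width: 39.7
gripper_force: 39.9
top 314 along [-74.7  73.7] left [-20.4  19.4] z 137.3
  centreline left per quarter [np.float64(4.9), np.float64(-0.8)]
  jig stop 0
scene 443 along [-67.3  75. ] left [-22.1  24.5] z 137.4
  centreline left per quarter [np.float64(11.3), np.float64(4.8), np.float64(1.1), np.float64(-0.5)]
  jig stop [-118.1 -109.8]
shift [-0.3  0.9 85.1] roll -0.003 t 11.03
```

```bash
python3 -m pendant '{"translation":[[0,0.5,10],[0,0,15],[0,0,10],[0,0,6],[0,0,5],[0,0,5],[0,0,4],[0,0,0]],"roll":[0,0,0,0,0,0,0,0],"hand":[255,255,255,255,255,255,255,255]}' ; python3 -c "
from h import *; to(593.5,-39.4,23.5,78)"
```

```text
time_s: 11.7
ee_pos: [592.9, -38.9, 52.7]
ee_rot: [-179.9, 0.0, 77.9]
force: [-0.1, 0.1, -1.5]
gripper_width: 40.0
gripper_force: 39.9
shift [-0.3  0.7 29.2] roll -0.003 t 11.7
```

Free of contact with its bottom at 41 mm; continuing down.

```bash
python3 -m pendant '{"translation":[[0,0,5],[0,0,6],[0,0,6],[0,0,5],[0,0,3],[0,0,2],[0,0,1.5],[0,0,0]],"roll":[0,0,0,0,0,0,0,0],"hand":[255,255,255,255,255,255,255,255]}' ; python3 rel.py 47 57 75; python3 -c "
from h import *; to(593.5,-39.4,23.5,78)"
```

```text
time_s: 12.37
ee_pos: [593.1, -39.0, 24.7]
ee_rot: [-180.0, 0.0, 77.9]
force: [0.1, -0.1, -1.0]
gripper_width: 39.6
gripper_force: 39.9
top 397 along [-85.2  98.7] left [-23.1  19.8] z 53.1
  centreline left per quarter [np.float64(5.9), np.float64(-2.5)]
  jig stop 0
scene 379 along [-57.5  81. ] left [-18.   24.4] z 53.5
  centreline left per quarter [np.float64(13.1), np.float64(5.0), np.float64(3.1), np.float64(3.3)]
  jig stop [-120.2 -114. ]
shift [-0.4  0.2  1.6] roll -0.003 t 12.47
```

```bash
python3 -m pendant '{"translation":[[0,0,1],[0,0,0.5],[0,0,0],[0,0,0],[0,0,0],[0,0,0],[0,0,0],[0,0,0]],"roll":[0,0,0,0,0,0,0,0],"hand":[255,255,255,255,0,0,0,0]}' ; python3 -m pendant '{"translation":[[0,0,0],[0,0,0],[0,0,-20],[0,0,-35],[0,0,-40],[0,0,-40],[0,0,-20],[0,0,0]],"roll":[0,0,0,0,0,0,0,0],"hand":[0,0,0,0,0,0,0,0]}' ; python3 rel.py 48 57 75;  python3 -c "
from h import *; to(553.8,333,60,17.6)"
```

```text
time_s: 13.13
ee_pos: [593.4, -38.9, 23.7]
ee_rot: [180.0, 0.0, 77.9]
force: [-0.6, -0.3, -0.6]
gripper_width: 63.9
gripper_force: 0.0
time_s: 13.8
ee_pos: [596.4, -39.2, 184.6]
ee_rot: [179.3, -0.1, 77.9]
force: [0.6, -0.3, -0.0]
gripper_width: 91.2
gripper_force: 0.0
top 491 along [-99.   98.7] left [-23.   19.6] z 52.5
  centreline left per quarter [np.float64(13.1), np.float64(-2.8), np.float64(-2.7)]
  jig stop [-115.6 -109.4]
scene 592 along [-97.7  79.1] left [-19.7  23.9] z 52.2
  centreline left per quarter [np.float64(3.2), np.float64(0.1), np.float64(0.1), np.float64(3.1)]
  jig stop [-121.2 -109.5]
shift [ 355.3 -116.8  119. ] roll 1.052 t 13.9
```

```bash
python3 -m pendant '{"translation":[[25,-8,0],[38,-12.5,0],[38,-12.5,0],[38,-12.5,0],[38,-12.5,0],[38,-12.5,0],[38,-12.5,0],[38,-12.5,0]],"roll":[0,0,0,0,0,0,0,0],"hand":[0,0,0,0,0,0,0,0]}' ; python3 -m pendant '{"translation":[[38,-12.5,0],[24,-8,0],[0,0,0],[0,0,0],[0,0,10],[0,0,15],[0,0,15],[0,0,15]],"roll":[0,0,0.115,0.115,0.115,0.115,0.115,0.115],"hand":[0,0,0,0,0,0,0,0]}' ; python3 -m pendant '{"translation":[[0,0,15],[0,0,20],[0,0,10],[0,0,5],[0,0,0],[0,0,0],[0,0,0],[0,0,0]],"roll":[0.115,0.115,0.115,0.015,0,0,0,0],"hand":[0,0,0,0,0,0,0,0]}' ; python3 - <<'E'
from h import *
to(553.8,332.8,5,17.6)
for n in("top","scene"):
    p=env.grab_frame(n); P=pts(p); save(p,n+"_g")
    for r in env.regions_of(p,"guide")[:2]: print(n,round(r["score"],2),*summ(pts(p,r["pixels"])))
    Q=fr(P,(593.5,-39.4),78)
    W=sel(Q,-72,72,-21,21,45,60); pe=lambda v:np.percentile(v,[1,50,99]).round(1)
    print(n,len(W),pe(W[:,2]),pe(W[:,1])); W=sel(W,-76,76,-21,21,50,54.5)
    for a in range(-75,75,25):
        w=sel(W,a,a+25,-21,21,0,99)
        if len(w)>10: print(a,len(w),np.median(w[:,2]).round(2))
    W=sel(Q,-85,85,-10,10,0,49); print("gaps",np.sort(W[:,0].round())[::4], )
a=cv2.imread("pics/top_g.png"); cv2.imwrite("pics/ct.png",cv2.resize(a[190:270,280:420],None,fx=5,fy=5,interpolation=cv2.INTER_CUBIC))
E
```

```text
time_s: 14.57
ee_pos: [559.3, 267.0, 175.7]
ee_rot: [-179.8, 0.2, 77.9]
force: [1.0, -0.3, -0.4]
gripper_width: 91.3
gripper_force: 0.0
time_s: 15.23
ee_pos: [552.7, 329.9, 120.1]
ee_rot: [-180.0, 0.3, 38.0]
force: [0.6, -0.1, 0.3]
gripper_width: 91.0
gripper_force: 0.0
time_s: 15.9
ee_pos: [554.5, 330.9, 74.2]
ee_rot: [-180.0, -0.1, 17.8]
force: [-0.2, 0.3, 0.1]
gripper_width: 91.2
gripper_force: 0.0
shift [-0.1 -2.1 69.2] roll 0.003 t 15.9
top 0.88 633 [599.4 556.7  28.2] ztop 26.1 rect [array([595.6, 549.7]), array([139.9,  39.8]), np.float64(55.7)]
top 784 [45.9 52.  58.4] [-20.5  -1.1  18.5]
-75 65 52.36
-50 87 51.98
-25 74 52.55
0 77 52.53
25 82 52.34
50 71 52.0
gaps [-80. -79. -79. -69. -60. -54. -45. -41. -19. -13.  -4.   9.  16.  30.
  41.  48.  54.  64.  75.  76.  84.]
scene 0.77 1210 [574.2 342.2  22.6] ztop 23.9 rect [array([555.6, 334. ]), array([206.7,  40.7]), np.float64(17.9)]
scene 0.61 2238 [585.7 531.9  21.6] ztop 23.8 rect [array([576.8, 523.9]), array([209.3,  41.4]), np.float64(55.6)]
scene 449 [48.2 52.1 55.5] [-19.7  -0.1  19.1]
-75 54 52.1
-50 61 52.15
-25 71 52.2
0 73 52.07
25 73 52.04
50 57 52.33
gaps [-84.]
```

View pics/ct.png

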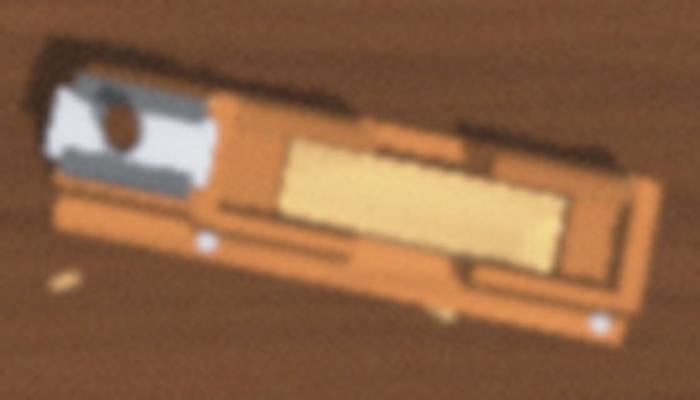

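The crop shows the blank lying in the trough from (280,180) to (560,240), and its top measures a level 52 mm in both views, so it is seated. Next I'll grasp the guide.

```bash
python3 -m pendant '{"translation":[[0,-2,10],[0,0,20],[0,0,20],[0,0,12],[0,0,7],[0,0,0],[0,0,0],[0,0,0]],"roll":[0,0,0,0,0,0,0,0],"hand":[0,0,0,0,0,100,255,255]}' 40; python3 -m pendant '{"translation":[[0,0,0],[0,0,0],[0,0,0],[0,0,0],[0,0,0],[0,0,0],[0,0,0],[0,0,0]],"roll":[0,0,0,0,0,0,0,0],"hand":[255,255,255,255,255,255,255,255]}'; python3 -c "
from h import *; to(593.5,-39.4,170,78)"
```

```text
time_s: 16.77
ee_pos: [554.2, 332.9, 5.3]
ee_rot: [-180.0, -0.1, 17.7]
force: [0.0, 0.1, 0.6]
gripper_width: 74.2
gripper_force: 0.0
time_s: 17.43
ee_pos: [553.6, 332.6, 4.7]
ee_rot: [-180.0, -0.0, 17.7]
force: [-1.0, 0.0, 1.6]
gripper_width: 39.8
gripper_force: 40.0
shift [ -75.   366.6 -165.3] roll -1.053 t 17.43
```

```bash
python3 -m pendant '{"translation":[[0,0,-15],[0,0,-35],[0,0,-40],[0,0,-40],[0,0,-25],[-5,24.6,-10],[-8,38,0],[-8,38,0]],"roll":[0,0,0,0,0,0,0,0],"hand":[255,255,255,255,255,255,255,255]}' && python3 -m pendant '{"translation":[[-8,38,0],[-8,38,0],[-8,38,0],[-8,38,0],[-8,38,0],[-8,38,0],[-6,38,0],[0,0,0]],"roll":[0,0,0,0,0,0,0,-0.06],"hand":[255,255,255,255,255,255,255,255]}' && python3 -m pendant '{"translation":[[0,0,0],[0,0,0],[0,0,0],[0,0,0],[0,0,0],[0,0,0],[0,0,0],[0,0,0]],"roll":[-0.115,-0.115,-0.115,-0.115,-0.115,-0.115,-0.115,-0.115],"hand":[255,255,255,255,255,255,255,255]}';python3 -c "
from h import *; to(593.5,-39.4,130,78)"
```

```text
time_s: 18.1
ee_pos: [564.1, 230.0, 170.2]
ee_rot: [180.0, -0.1, 17.8]
force: [-0.0, -0.9, -1.3]
gripper_width: 39.9
gripper_force: 40.0
time_s: 18.77
ee_pos: [593.9, -46.4, 169.0]
ee_rot: [179.8, 0.1, 20.9]
force: [0.2, 0.2, -0.4]
gripper_width: 39.7
gripper_force: 40.0
time_s: 19.43
ee_pos: [593.0, -39.6, 168.9]
ee_rot: [-179.9, 0.0, 74.2]
force: [-0.8, 0.0, -1.2]
gripper_width: 40.1
gripper_force: 40.0
shift [ 0.3  0.4 38.9] roll -0.067 t 19.43
```

```bash
python3 -m pendant '{"translation":[[0,0,0],[0,0,15],[0,0,20],[0,0,15],[0,0,0],[0,0,0],[0,0,0],[0,0,0]],"roll":[-0.073,0,0,0,0,0,0,0],"hand":[255,255,255,255,255,255,255,255]}'; python3 rel.py 128 144 105; python3 -c "
from h import *; to(593.5,-39.4,58,78)
a=cv2.imread('pics/scene_rel.png'); cv2.imwrite('pics/cs.png',cv2.resize(a[100:270,250:420],None,fx=3.5,fy=3.5))"
```

```text
time_s: 20.1
ee_pos: [594.3, -39.7, 120.6]
ee_rot: [179.9, -0.0, 78.0]
force: [0.2, -0.5, -1.5]
gripper_width: 40.1
gripper_force: 40.0
top 559 along [-88.2 103.5] left [-21.8  17.5] z 139.8
  centreline left per quarter [np.float64(2.3), np.float64(-2.0), np.float64(-2.2)]
  jig stop 0
scene 606 along [-76.2 105.3] left [-21.8  22.9] z 139.8
  centreline left per quarter [np.float64(3.6), np.float64(0.5), np.float64(-2.2)]
  jig stop [-121.1 -109.2]
shift [ 0.1 -0.6 62.5] roll 0.0 t 20.2
```

View pics/cs.png

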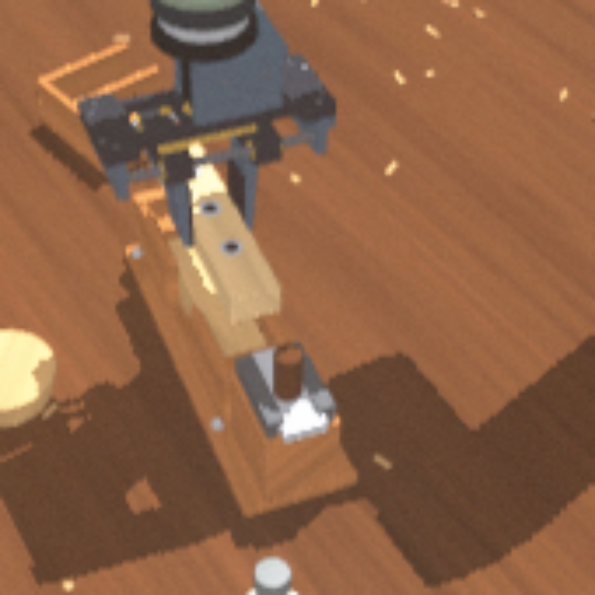

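The board is held level over the trough, about 1–2 mm to the jig's +x. I'll correct that and lower it.

```bash
python3 -m pendant '{"translation":[[0,-1.2,8],[0,0,12],[0,0,10],[0,0,7],[0,0,6],[0,0,4],[0,0,3],[0,0,0]],"roll":[0,0,0,0,0,0,0,0],"hand":[255,255,255,255,255,255,255,255]}'; python3 rel.py 85 97 105; python3 -c "
from h import *; to(593.5,-39.4,58,78)"
```

```text
time_s: 20.87
ee_pos: [592.0, -39.3, 68.9]
ee_rot: [-180.0, 0.0, 78.0]
force: [-0.8, -0.2, -1.6]
gripper_width: 39.9
gripper_force: 40.0
top 543 along [-86.8 128.8] left [-19.8  19.8] z 89.1
  centreline left per quarter [np.float64(4.6), np.float64(0.4), np.float64(-0.1)]
  jig stop 0
scene 561 along [-70.8 127.5] left [-22.3  21.3] z 88.9
  centreline left per quarter [np.float64(13.6), np.float64(5.3), np.float64(0.6), np.float64(0.2)]
  jig stop 0
shift [ 0.2  1.  11.6] roll 0.0 t 20.97
```

```bash
python3 -m pendant '{"translation":[[0,0,3],[0,0,3],[0,0,2],[0,0,1.5],[0,0,1],[0,0,1],[0,0,0],[0,0,0]],"roll":[0,0,0,0,0,0,0,0],"hand":[255,255,255,255,255,255,255,255]}'; python3 rel.py 72 82 105; python3 -c "
from h import *; to(593.5,-39.4,58,78)"
```

```text
time_s: 21.63
ee_pos: [592.3, -39.3, 58.0]
ee_rot: [180.0, 0.0, 78.0]
force: [-0.2, 0.4, -0.5]
gripper_width: 39.3
gripper_force: 40.0
top 522 along [-87.3 117.3] left [-20.4  22.5] z 77.0
  centreline left per quarter [np.float64(5.3), np.float64(0.4), np.float64(-0.5)]
  jig stop 0
scene 502 along [-70.6 101.9] left [-20.6  21.4] z 77.4
  centreline left per quarter [np.float64(3.9), np.float64(0.8), np.float64(0.0)]
  jig stop 0
shift [0.2 1.1 0. ] roll 0.0 t 21.73
```

```bash
python3 -m pendant '{"translation":[[0,0,0.5],[0,0,0],[0,0,0],[0,0,0],[0,0,0],[0,0,0],[0,0,0],[0,0,0]],"roll":[0,0,0,0,0,0,0,0],"hand":[255,255,0,0,0,0,0,0]}'; python3 -m pendant '{"translation":[[0,0,0],[0,0,-10],[0,0,-25],[0,0,-35],[0,0,-35],[0,0,-20],[0,0,0],[0,0,0]],"roll":[0,0,0,0,0,0,0,0],"hand":[0,0,0,0,0,0,0,0]}'; python3 rel.py 72 82 105; python3 -c "
from h import *; to(626.8,120.3,102,78)"
```

```text
time_s: 22.4
ee_pos: [592.3, -39.3, 57.5]
ee_rot: [180.0, 0.0, 78.0]
force: [0.9, 0.1, -0.5]
gripper_width: 76.5
gripper_force: 0.0
time_s: 23.07
ee_pos: [592.9, -39.4, 184.3]
ee_rot: [179.8, -0.0, 78.0]
force: [-0.2, -0.2, -0.4]
gripper_width: 91.3
gripper_force: 0.0
top 662 along [-113.3  117.9] left [-22.4  24.4] z 76.7
  centreline left per quarter [np.float64(-0.7), np.float64(-0.2), np.float64(-0.4)]
  jig stop [-118.8 -109.3]
scene 710 along [-113.7  101.7] left [-20.   19.9] z 77.1
  centreline left per quarter [np.float64(-0.3), np.float64(0.2), np.float64(-0.0), np.float64(0.0)]
  jig stop [-120.7 -109.8]
shift [163.4   1.6  79.6] roll 0.0 t 23.17
```

The board is centred on the ledges with its top at 77 mm. Next I'll pinch the knob from above.

```bash
python3 -m pendant '{"translation":[[20,0,0],[35,0.5,0],[38,0.5,0],[35,0.5,0],[23,0,0],[12.5,0,0],[0,0,20],[0,0,15]],"roll":[0,0,0,0,0,0,0,0],"hand":[0,0,0,0,0,0,0,0]}'; python3 -m pendant '{"translation":[[0,0,20],[0,0,15],[0,0,8],[0,0,0],[0,0,0],[0,0,0],[0,0,0],[0,0,0]],"roll":[0,0,0,0,0,0,0,0],"hand":[0,0,0,0,0,0,0,0]}' ; python3 -c "
from h import *; to(626.8,120.3,102,78)"
```

```text
time_s: 23.83
ee_pos: [627.1, 120.7, 145.7]
ee_rot: [-179.9, 0.1, 78.1]
force: [-0.6, 0.0, -0.9]
gripper_width: 91.0
gripper_force: 0.0
time_s: 24.5
ee_pos: [628.2, 120.3, 105.5]
ee_rot: [179.9, -0.0, 78.0]
force: [0.1, -0.4, 0.9]
gripper_width: 91.5
gripper_force: 0.0
shift [-0.3 -1.4  3.5] roll 0.0 t 24.5
```

```bash
python3 -m pendant '{"translation":[[0,-1,2],[0,0,0],[0,0,0],[0,0,0],[0,0,0],[0,0,0],[0,0,0],[0,0,0]],"roll":[0,0,0,0,0,0,0,0],"hand":[0,120,255,255,255,255,255,255]}' 25; python3 -m pendant '{"translation":[[0,0,0],[0,0,0],[0,0,0],[0,0,0],[0,0,0],[0,0,0],[-3,0,0],[-5,0,0]],"roll":[0,0,0,0,0,0,0,0],"hand":[255,255,255,255,255,255,255,255]}'; python3 -m pendant '{"translation":[[-7,0,0],[-8,0,0],[-8,0,0],[-7,0,0],[-5,0,0],[-4,0,0],[-3,0,0],[0,0,0]],"roll":[0,0,0,0,0,0,0,0],"hand":[255,255,255,255,255,255,255,255]}';python3 -c "
from h import *; s=env.state(); print(fr(s['ee_pos'][None],(593.5,-39.4),78))"
```

```text
time_s: 25.17
ee_pos: [626.7, 120.5, 102.5]
ee_rot: [180.0, 0.0, 78.0]
force: [0.9, -0.2, -0.9]
gripper_width: 47.0
gripper_force: 0.0
time_s: 25.83
ee_pos: [624.4, 113.7, 102.4]
ee_rot: [-179.9, -0.1, 78.0]
force: [-3.3, 3.9, 1.3]
gripper_width: 21.4
gripper_force: 25.0
time_s: 26.5
ee_pos: [615.3, 70.7, 102.4]
ee_rot: [-179.9, 0.1, 78.0]
force: [-4.0, 1.2, 2.6]
gripper_width: 21.8
gripper_force: 25.0
[[112.28125197   1.53391888 102.35788758]]
```

```bash
python3 -m pendant '{"translation":[[-1.5,0,0],[-1,0,0],[-0.5,0,0],[0,0,0],[0,0,0],[0,0,0],[0,0,0],[0,0,0]],"roll":[0,0,0,0,0,0,0,0],"hand":[255,255,255,255,255,255,255,0]}'; python3 -m pendant '{"translation":[[0,0,0],[0,0,0],[0,0,0],[0,0,0],[0,0,-10],[0,0,-30],[0,0,-35],[0,0,-35]],"roll":[0,0,0,0,0,0,0,0],"hand":[0,0,0,0,0,0,0,0]}';  python3 -m pendant '{"translation":[[-15,0,-20],[-30,0,0],[-38,0,0],[-38,0,0],[-38,0,0],[-38,0,0],[-30,0,0],[-15,0,0]],"roll":[0,0,0,0,0,0,0,0],"hand":[0,0,0,0,0,0,0,0]}'; python3 rel.py 72 81 105; python3 - <<'E'
from h import *
for n in("top","scene"):
    Q=fr(pts(env.grab_frame(n)),(593.5,-39.4),78); W=sel(Q,60,200,-20,20,128,137); print("knob",len(W),W.mean(0) if len(W) else 0)
    W=sel(Q,40,130,-15,15,82,90); print("tongue",len(W),np.percentile(W[:,0],[2,98]) if len(W) else 0)
for n in("top","scene"):
    a=cv2.imread(f"pics/{n}_rel.png"); cv2.imwrite(f"pics/f_{n}.png",cv2.resize(a[150:280,260:430],None,fx=4,fy=4))
E
```

```text
time_s: 27.17
ee_pos: [616.3, 68.9, 102.4]
ee_rot: [179.9, -0.0, 78.1]
force: [0.8, -0.6, -0.6]
gripper_width: 25.7
gripper_force: 0.0
time_s: 27.83
ee_pos: [615.4, 68.4, 214.0]
ee_rot: [-180.0, 0.0, 78.0]
force: [1.2, 0.4, 0.4]
gripper_width: 78.8
gripper_force: 0.0
time_s: 28.5
ee_pos: [564.5, -171.8, 233.5]
ee_rot: [179.9, 0.1, 77.9]
force: [-0.1, 0.0, -0.6]
gripper_width: 91.5
gripper_force: 0.0
top 963 along [-118.4  116.4] left [-22.4  21.9] z 76.7
  centreline left per quarter [np.float64(-0.8), np.float64(-0.8), np.float64(-0.6), np.float64(-0.9)]
  jig stop [-121.  -109.2]
scene 549 along [-118.2   97. ] left [-20.   19.9] z 77.1
  centreline left per quarter [np.float64(-0.3), np.float64(-0.1), np.float64(-0.2), np.float64(-17.4)]
  jig stop [-121.4 -109.8]
knob 49 [111.29194933   0.32122399 132.6168689 ]
tongue 77 [ 42.27129148 129.33606316]
knob 44 [ 1.13267243e+02 -5.19131556e-02  1.32321023e+02]
tongue 27 [ 66.26987867 129.02993314]
```

View pics/f_scene.png

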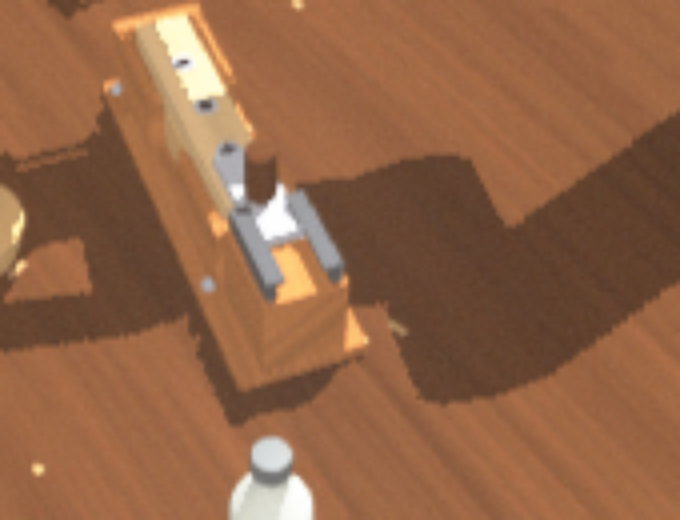

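The picture shows the board seated level and the bolt's tongue over its end, with the knob at (262,175). The knob measures jig y = 112 mm, which is home.

```bash
python3 -c "
from h import *; print(env.job_done())"
```

```text
the job is handed in; nothing more can be done
None
```

The jig is loaded and the job handed in at about 29 s: the blank is on the trough floor, the nearer guide board is seated over it on the ledges, and the bolt measures fully home; the judge's verdict was not shown.

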